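Load a coated test coupon and close the holder with its keeper bar

TASK

Pick up the blue test coupon from the bench and lay it flat, blue side up, on the black pad of the coupon holder, lengthwise between the two end lips and centred on the pad. Then lay the keeper bar across the two forked posts, flat in both forks and with about equal overhang at both ends, so that it bridges the coupon. Set both down rather than letting them fall, and leave the red coupon and the two dropper bottles where they are.

Things in the scene. Friction and masses are not known exactly. Their poses are not given: they have to be found in the camera images.
- holder: Coupon holder fixed to the bench: grey base plate 84 (x) x 140 (y) x 10 mm, a black pad in its middle, two aluminium forked posts. Origin: centre of its underside, on the bench; z up. The coupon goes with its x along the holder's x, the bar with its y along the holder's y, either way round
- pad (a point): Centre of the top of the black pad, 20 mm above the bench. The pad is 22 mm wide (holder y); in holder x it ends at two lips, 66 mm apart, each 4 mm thick and rising 4 mm above the pad
- saddle_left (a point): Centre of the fork floor of the post at holder y = +56 mm, 29 mm above the bench. Each post measures 38 (x) x 14 (y) mm; its two cheeks are 26 mm apart in holder x, 6 mm thick, their tops 39 mm above the bench
- saddle_right (a point): The same point of the post at holder y = -56 mm
- blue_coupon: Flat steel test coupon with a blue painted top and a small dark hole mark near one end, 60 (x) x 30 (y) x 6 mm (z), 0.08 kg, lying on the bench. Origin: centre of its underside; z up. The one to load
- red_coupon: The same coupon with a red painted top, 60 x 30 x 6 mm, origin at the centre of its underside. To be left alone
- bar: Keeper bar: dark steel flat bar with orange ends, 18 (x) x 150 (y) x 6 mm (z), 0.09 kg, lying flat on the bench; it may lie nearer or farther than the holder. Origin: centre of its underside; z up
- dropper: White dropper bottle with a red cap, about 26 mm wide and 80 mm tall, standing on the bench; origin at the centre of its foot. To be left alone
- dropper_green: White dropper bottle with a green cap, about 26 mm wide and 80 mm tall, standing on the bench; origin at the centre of its foot. To be left alone
There are look-alikes about, which are no part of the job. Several things have the shape of the bar; the one meant has the colours described above.

How it is judged:
On the way:
1. the blue coupon lies on the pad between the lips, released, while the bar is not yet on the posts (x of blue_coupon in the frame of holder between -0.006 and 0.006 m and y of blue_coupon in the frame of holder between -0.007 and 0.007 m and z of blue_coupon in the frame of holder between 0.0175 and 0.0225 m and angle between blue_coupon's own z axis and vertical below 0.06 rad and angle between the x axis of blue_coupon and the x axis of holder, either way round below 0.22 rad and contact force between the fingers and blue_coupon below 0.02 N and z of bar in the frame of holder below 0.02 m), for 0.2 s.
At the end, for the whole second after the job is handed in: Blue coupon flat on the pad, blue up, within 6 mm lengthwise and 7 mm sideways of its centre, 12 degrees of its line; bar flat on both fork floors between the cheeks, within 15 mm of centred along its length and 6 mm across, 8 degrees of the posts' line; both at rest (x of blue_coupon in the frame of holder between -0.006 and 0.006 m and y of blue_coupon in the frame of holder between -0.007 and 0.007 m and z of blue_coupon in the frame of holder between 0.0175 and 0.0225 m and angle between blue_coupon's own z axis and vertical below 0.06 rad and angle between the x axis of blue_coupon and the x axis of holder, either way round below 0.22 rad and x of bar in the frame of holder between -0.006 and 0.006 m and y of bar in the frame of holder between -0.015 and 0.015 m and z of bar in the frame of holder between 0.0265 and 0.0315 m and angle between the z axis of bar and the z axis of holder, either way round below 0.05 rad and angle between the y axis of bar and the y axis of holder, either way round below 0.14 rad and linear speed of each of bar, blue_coupon below 0.02 m/s and angular speed of each of bar, blue_coupon below 0.2 rad/s); the robot touches nothing.
It fails at once if the red coupon is moved more than 15 mm (distance of red_coupon from where it was at the start of the episode above 0.015 m).
It fails at once if a dropper bottle is moved more than 20 mm or knocked over (distance of any of dropper, dropper_green from where it was at the start of the episode above 0.02 m or angle between any of dropper, dropper_green's own z axis and vertical above 0.5 rad).
It fails at once if the blue coupon is let fall: out of the fingers more than 15 mm above the pad (contact force between the fingers and blue_coupon below 0.02 N and z of blue_coupon in the frame of holder above 0.035 m).
It fails at once if the bar is let fall: out of the fingers more than 15 mm above the fork floors (just above the cheeks' tops) (contact force between the fingers and bar below 0.02 N and z of bar in the frame of holder above 0.044 m).
It also fails if it takes over 58 s, if anything falls off the work surface, if the arm or the gripper's body presses on something with over 40 N, if the wrist force passes 120 N, or if a joint passes its speed limit or range.

ROBOT

A 7-joint arm with a two-finger parallel gripper is mounted at the origin on the work surface; the furniture and walls round the work are solid. World frame = base frame: x ahead of the robot, y to its left, z up, the work surface at z = 0. Lengths are in m, angles in rad, forces in N, time in s.
With the tool pointing down it reaches from about 0.425 to 0.925 m from the base axis. Payload 6.8 kg.
Tool frame: the origin (TCP) lies between the finger pads; the fingertips stand r.tcp_to_tips ahead of it and the grasp point (between the pads) is the TCP (r.tcp_to_tips is the distance from the TCP to the fingertips, in m); z points along the fingers, y is the line along which they close (so a half turn about z gives the same grasp; the last joint's range is limited). The gripper opens to 85 mm and grips with 20 to 120 N. Pads are 22 mm wide; open, the fingers measure 114 mm over their backs; the gripper's body (76 mm by 85 mm) begins 54 mm behind the grasp point. The pads swing forward as they close: fully open they stand 13 mm farther back than shut.
Start: joints at [1.118, 0.477, 0.022, 1.555, -0.011, 1.109, -0.083], TCP at [0.228, -0.635, 0.25] pointing down, gripper open.
Joint ranges: [-2.96, 2.96], [-0.34, 2.1], [-1.41, 1.46], [0.24, 2.44], [-1.37, 4.51], [0.17, 1.92], [-2.96, 2.96]. Speed limits (rad/s): [2.39, 2.39, 3.14, 3.14, 3.14, 3.14, 3.14].

INTERFACE

Orientations are given as a rotation vector (axis times angle).
In Python, from bench import r gives the robot as it stands.
- The arm moves only by the tool servo_tool, never from a script. Its argument "commands" is a list of rows, each a list of 2 entries, a list of its own where there are three numbers: the shift along the tool's x, y, z normalised to -1 to 1, where 1 is 250 mm, then the turn, a rotation vector about the tool's x, y, z normalised to -1 to 1, where 1 is 90 degrees. In form: [[[dx, dy, dz], [ax, ay, az]], ...]. A call has 1 to 20 rows; each row is the pose to reach, as a shift and turn from the pose commanded when the call began, along the tool's axes at that moment; what a row does not reach only later rows make up. A row lasts 1/10 s, in which the tool goes at most 50 mm and 8.59 degrees, less where a joint would pass 70% of its speed; a pose out of reach is approached as far as the arm can. A call with a number of a shift or a turn outside -1 to 1 is refused whole. A call with a gripper value outside its range is refused whole. "claw" is the closure, from 0 (fully open) to 1 (shut), set as the call begins (left out, the last holds). The fingers move at their own pace and stop on an object; "squeeze" is the grip in N (left out, the last holds). Time passes only in rows, so rows that repeat a pose let the fingers close. It gives the time, the measured TCP pose, the force, the opening and the grip force at its end, in the units of the state.
- r.get_obs(): the state, without advancing time (a new reading comes with each control period).
- r.grab_frame(name): name is "scene" or "top"; returns (picture, depth): 400x640x3 uint8, red, green, blue; 400x640 float32, m along the optical axis (not along the pixel's ray), 0 where there is no reading.
- r.camera_model(name): a dict with "fx", "fy", "cx", "cy" (pixels), "extrinsics" (4x4, takes a point from camera to world coordinates). Camera axes: x right, y down, z forward; pixel columns grow to the right and rows downward; lengths in m; the calibration is good to about 2 mm. A picture is of the moment at which its call begins. camera_model takes no time and is no camera call.
- r.hand_in(): hands the job in; it is judged then, once.
Trained networks look in the newest picture that a camera, given by its name, has taken for a name from the list of things; names that differ only in an ending like _2 or _b are one class to them, and where a whole thing is asked for, a point or a joint stands for the part that bears it (a point fixed in the world has none). Each returns a list of dicts, best first, with "confidence" (0 to 1); they miss things now and then, are a little off and sometimes report something else, mostly with a low value. They report only what shows in the picture. A call takes as long as a camera call. They do not tell look-alikes from the thing itself.
- r.boxes_of(camera, target): "uv" ([column, row] in pixels, amid what is visible of it).
- r.mark_of(camera, target): "uv" ([column, row] in pixels: a listed point, or the origin of a listed thing).
The state is a dict: "clock": time; "joints": joint angles; "qvel": joint speeds; "tau": joint torques, N m; "tcp_pos": TCP position; "orientation": TCP orientation; "contact_force": force on the tool from outside, world axes, zero at the start; "moment": the same for the moment, N m; "grip_width": finger opening in m; "gripper_force": force on a finger pad.
Only numpy, scipy, OpenCV 4.12 (cv2) and the standard library are available. Lean on these libraries where they do the work, as an engineer would, in place of code of your own. Each camera call takes 0.05 s, during which the arm holds its last target. There are 200 camera calls.

## Working session

There is one attempt and no reset: what is moved stays moved. The work goes in short steps, Python scripts to look and compute and a tool call to move; the robot and the scene stay as the last step left them, time stands still between calls to the robot, and variables do not carry over. Pictures are saved under pics/ and viewed, at most 10 in all, crops included, and the job is handed in when it is done.

Besides the shell and the picture viewer there is one more tool, called after "Call:" by a JSON object that holds its "api" and its "payload". servo_tool: Moves the arm, as the interface text tells. Scaled input: -1 to 1 covers 250 mm each way for a shift and 90 degrees each way for a turn. Its arguments: {"type":"object","properties":{"commands":{"type":"array"},"claw":{"type":"number"},"squeeze":{"type":"number"}},"required":["commands"]}

```bash
mkdir -p pics
cat > h.py <<'E'
import numpy as np, cv2
from bench import r
def P(c,uv,d):
    m=r.camera_model(c);p=np.array([(uv[0]-m['cx'])/m['fx']*d,(uv[1]-m['cy'])/m['fy']*d,d,1]);return (np.array(m['extrinsics'])@p)[:3]
def onz(c,uv,z):
    a=P(c,uv,0.);b=P(c,uv,1.);return a+(b-a)*(z-a[2])/(b[2]-a[2])
def cloud(c,D):
    m=r.camera_model(c);v,u=np.mgrid[:400,:640];p=np.stack([(u-m['cx'])/m['fx']*D,(v-m['cy'])/m['fy']*D,D],-1);E=np.array(m['extrinsics']);return p@E[:3,:3].T+E[:3,3]
E
python3 - <<'E'
from h import *
np.set_printoptions(precision=4,suppress=True)
o=r.get_obs();print(o['clock'],o['tcp_pos'],o['orientation'],r.tcp_to_tips)
for c in ('scene','top'):
    im,D=r.grab_frame(c);cv2.imwrite(f'pics/{c}0.png',im[:,:,::-1]);np.save(f'{c}.npy',D);np.save(f'{c}im.npy',im)
    m=r.camera_model(c);print(c,m['fx'],m['extrinsics'])
    for t in ('blue_coupon','bar','pad','saddle_left','saddle_right','holder','dropper'):
        print(t,[(np.round(x['uv']),round(x['confidence'],2)) for x in r.mark_of(c,t)])
E
```

```text
0.0 [ 0.2279 -0.6347  0.2493] [-3.0932 -0.5386  0.0007] 0.019
scene 424.2688514725345 [[ 0.9872  0.1351 -0.0853  0.5492]
 [ 0.1597 -0.8396  0.5192 -0.662 ]
 [-0.0014 -0.5262 -0.8504  0.8797]
 [ 0.      0.      0.      1.    ]]
blue_coupon [(array([329., 214.]), 0.7), (array([278., 224.]), 0.29), (array([268., 240.]), 0.16)]
bar [(array([212., 228.]), 0.86), (array([381., 228.]), 0.58)]
pad [(array([280., 222.]), 0.58)]
saddle_left [(array([286., 201.]), 0.98), (array([333., 216.]), 0.73), (array([283., 223.]), 0.38)]
saddle_right [(array([265., 241.]), 0.57)]
holder [(array([278., 228.]), 0.73), (array([343., 163.]), 0.4)]
dropper [(array([343., 167.]), 0.52)]
top 401.31621209816007 [[ 0.0138 -0.9929  0.118   0.3804]
 [-0.9999 -0.0136  0.0026 -0.1389]
 [-0.001  -0.118  -0.993   1.0695]
 [ 0.      0.      0.      1.    ]]
blue_coupon [(array([336., 201.]), 0.53)]
bar [(array([365., 307.]), 0.71), (array([339., 157.]), 0.59)]
pad [(array([354., 243.]), 0.63)]
saddle_left [(array([330., 245.]), 0.8)]
saddle_right [(array([372., 248.]), 0.65)]
holder [(array([351., 243.]), 0.61)]
dropper [(array([280., 202.]), 0.44)]
```

View pics/scene0.png

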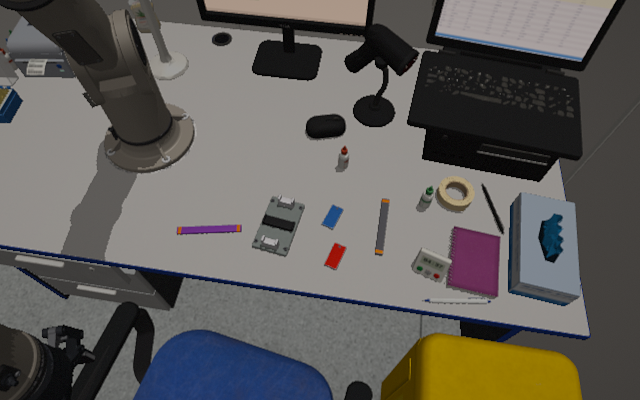

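```bash
python3 -c "
import cv2;a=cv2.imread('pics/top0.png')[120:340,240:480];cv2.imwrite('pics/top0c.png',cv2.resize(a,None,fx=2.7,fy=2.7,interpolation=cv2.INTER_CUBIC))"
```

```text
(no output)
```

View pics/top0c.png

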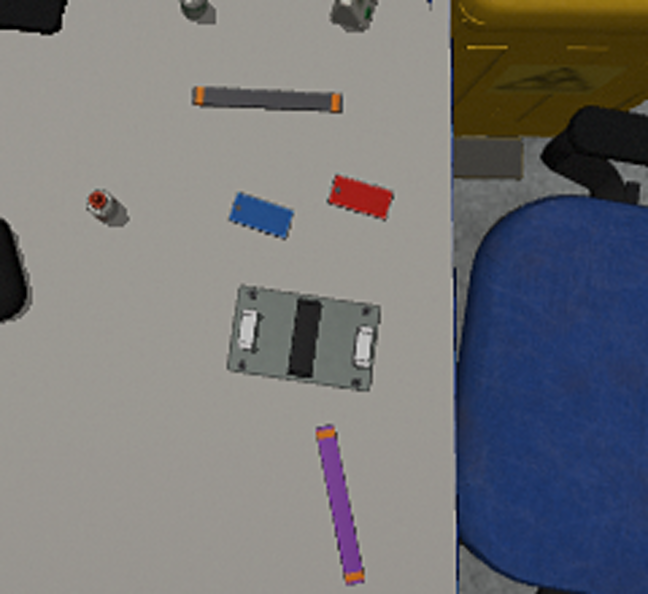

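Scene view: blue coupon at (333,216) (look-alike: red at (335,257)), and the dark bar with orange ends at (382,227) (look-alike: purple bar at (209,229)). The holder is at (280,225), the red-cap dropper at (343,157) and the green-cap dropper at (427,197). The close top crop confirms these choices: grey bar at top (339,157), blue coupon at (337,200), holder at (352,245).

```bash
cat > m.py <<'E'
from h import *
np.set_printoptions(precision=4,suppress=True)
for c in ('scene','top'):
    im=np.load(c+'im.npy');D=np.load(c+'.npy');C=cloud(c,D);hsv=cv2.cvtColor(im,cv2.COLOR_RGB2HSV).astype(int)
    H,S,V=hsv[...,0],hsv[...,1],hsv[...,2]
    x,y,z=C[...,0],C[...,1],C[...,2]; print(c)
    bx={'scene':dict(blue=(320,200,347,232),red=(320,240,350,275),bar=(368,192,396,260),hold=(245,188,310,262)),
        'top':dict(blue=(320,188,352,212),red=(358,180,390,206),bar=(308,148,372,166),hold=(318,220,388,270))}[c]
    def msk(n,m):
        a,b,cc,d=bx[n];k=np.zeros_like(m);k[b:d,a:cc]=m[b:d,a:cc];return k.astype(np.uint8)
    vb=np.median(V[bx['bar'][1]:bx['bar'][3],bx['bar'][0]:bx['bar'][2]])
    ms=dict(blue=msk('blue',(S>110)&(H>95)&(H<125)),red=msk('red',(S>140)&((H<8)|(H>172))),bar=msk('bar',(V<130)|(S>100)))
    for n,m in ms.items():
        nn,l,s,_=cv2.connectedComponentsWithStats(m);k=1+np.argmax(s[1:,4]);v,u=np.nonzero(l==k)
        W=np.array([onz(c,p,0.006)[:2] for p in zip(u,v)]);rc=cv2.minAreaRect((W*1000).astype(np.float32))
        cv=np.cov(W.T);w,e=np.linalg.eigh(cv);uv=(u.mean(),v.mean())
        print(n,len(u),'rect',rc,'mean',W.mean(0),'axis deg',np.degrees(np.arctan2(e[1,1],e[0,1]))%180,'len',np.sqrt(12*w),'z med',np.median(z[l==k]))
        np.save(f'{c}_{n}.npy',uv)
    h=msk('hold',np.ones(im.shape[:2],bool))>0
    for lo,hi in((.006,.0135),(.017,.0225),(.0225,.026),(.027,.032),(.035,.043)):
        k=h&(z>lo)&(z<hi)&(D>0); 
        if k.sum()>3:
            W=C[k][:,:2];w,e=np.linalg.eigh(np.cov(W.T));print(lo,hi,k.sum(),'rect',cv2.minAreaRect((W*1000).astype(np.float32)),W.mean(0),np.degrees(np.arctan2(e[1,1],e[0,1]))%180,'z',np.median(C[k][:,2]))
    print('table z',np.median(z[bx['bar'][1]:bx['bar'][3],bx['bar'][0]:bx['bar'][2]]))
def ray(c,uv):
    a=P(c,uv,0.);b=P(c,uv,1.);return a,(b-a)/np.linalg.norm(b-a)
def tri(u1,u2):
    a,d=ray('scene',u1);b,e=ray('top',u2);t=np.linalg.lstsq(np.stack([d,-e],1),b-a,rcond=None)[0];p=a+d*t[0];q=b+e*t[1];return (p+q)/2,np.linalg.norm(p-q)
for n in('blue','red','bar'):print('tri',n,tri(np.load(f'scene_{n}.npy'),np.load(f'top_{n}.npy')))
for n,a,b in(('pad',(280,222),(354,243)),('sl',(286,201),(330,245)),('sr',(265,241),(372,248))):print(n,tri(a,b))
E
python3 m.py
```

```text
scene
blue 242 rect ((515.7093505859375, -168.6895294189453), (57.8292121887207, 27.836090087890625), 72.30950164794922) mean [ 0.5159 -0.1688] axis deg 71.91537527498264 len [0.0276 0.0567] z med 0.007156979284576259
red 282 rect ((535.7077026367188, -267.1258239746094), (57.09628677368164, 27.172679901123047), 73.53922271728516) mean [ 0.5355 -0.2675] axis deg 73.9050517373624 len [0.0278 0.056 ] z med 0.007336378610269145
bar 482 rect ((633.7528686523438, -174.26947021484375), (153.46311950683594, 19.742145538330078), 88.08367156982422) mean [ 0.6334 -0.1772] axis deg 88.12651998102247 len [0.0192 0.1528] z med 0.007125086232199651
0.006 0.0135 1232 rect ((372.56170654296875, -207.64614868164062), (141.27952575683594, 131.42178344726562), 82.51625061035156) [ 0.3976 -0.216 ] 82.79286650029465 z 0.010776063382562318
0.017 0.0225 272 rect ((395.80938720703125, -217.8548583984375), (74.45892333984375, 120.10570526123047), 7.937089443206787) [ 0.3966 -0.2112] 82.81785401196866 z 0.02046466767489502
0.0225 0.026 85 rect ((396.0868225097656, -215.5427703857422), (73.62537384033203, 118.
[... 760 characters left out ...]
7.9865608215332, 27.78219985961914), 73.88512420654297) mean [ 0.5331 -0.2661] axis deg 73.80571193338186 len [0.0278 0.0579] z med 0.004966856485210336Traceback (most recent call last):
  File "m.py", line 15, in <module>
    W=np.array([onz(c,p,0.006)[:2] for p in zip(u,v)]);rc=cv2.minAreaRect((W*1000).astype(np.float32))
                ~~~^^^^^^^^^^^
  File "h.py", line 6, in onz
    a=P(c,uv,0.);b=P(c,uv,1.);return a+(b-a)*(z-a[2])/(b[2]-a[2])
                   ~^^^^^^^^^
  File "h.py", line 4, in P
    m=r.camera_model(c);p=np.array([(uv[0]-m['cx'])/m['fx']*d,(uv[1]-m['cy'])/m['fy']*d,d,1]);return (np.array(m['extrinsics'])@p)[:3]
ValueError: time passes only in moves, steps and waits
```

```bash
sed -i 's/^from bench import r/from bench import r\n_c={}\ndef cm(c):\n    if c not in _c: _c[c]=r.camera_model(c)\n    return _c[c]/; s/m=r.camera_model(c)/m=cm(c)/' h.py; python3 m.py | sed -n '/^top/,$p'
```

```text
top
blue 219 rect ((513.8880615234375, -167.5159912109375), (57.73738479614258, 27.843595504760742), 73.13977813720703) mean [ 0.5134 -0.1678] axis deg 72.48974911606446 len [0.0278 0.058 ] z med 0.004944187729944982
red 219 rect ((533.447021484375, -265.89569091796875), (57.9865608215332, 27.78219985961914), 73.88512420654297) mean [ 0.5331 -0.2661] axis deg 73.80571193338186 len [0.0278 0.0579] z med 0.004966856485210336
bar 418 rect ((630.767822265625, -172.1798095703125), (149.65431213378906, 21.06937599182129), 88.12419128417969) mean [ 0.6305 -0.172 ] axis deg 87.92817338918583 len [0.0206 0.1527] z med 0.004347512971055845
0.006 0.0135 1154 rect ((393.37335205078125, -210.22496032714844), (139.5922088623047, 83.6677474975586), 82.244384765625) [ 0.3932 -0.2085] 81.51145321962393 z 0.008995884228172546
0.017 0.0225 188 rect ((387.0313415527344, -221.874267578125), (73.03794860839844, 70.74735260009766), 56.824554443359375) [ 0.3941 -0.2117] 169.97378124552216 z 0.01936025829401966
0.0225 0.026 45 rect ((390.4129943847656, -212.02713012695312), (116.15668487548828, 70.1367950439
[... 240 characters left out ...]
46454 z 0.028329115939043303
0.035 0.043 44 rect ((393.3173522949219, -210.64968872070312), (124.62945556640625, 37.10074996948242), 81.9091567993164) [ 0.3944 -0.2075] 80.5585216440081 z 0.03768672347862778
table z -0.0003585838695590038
tri blue (array([ 0.5148, -0.1676,  0.003 ]), np.float64(0.002059294228996348))
tri red (array([ 0.5345, -0.2663,  0.0024]), np.float64(0.0018806461743643382))
tri bar (array([ 0.6338, -0.1722, -0.0053]), np.float64(0.0013758435010363893))
pad (array([ 0.3991, -0.2136,  0.0246]), np.float64(0.002860322821593618))
sl (array([ 0.3966, -0.1506,  0.0139]), np.float64(0.00996594070478323))
sr (array([ 0.3809, -0.2627,  0.0212]), np.float64(0.009756539301372725))
```

Call:
{"api": "servo_tool", "payload": {"commands": [[[0.856,-0.684,0],[0,0,-0.584]],[[0.856,-0.684,0],[0,0,-0.584]],[[0.856,-0.684,0],[0,0,-0.584]],[[0.856,-0.684,0],[0,0,-0.584]],[[0.856,-0.684,0],[0,0,-0.584]],[[0.856,-0.684,0],[0,0,-0.584]],[[0.856,-0.684,0],[0,0,-0.584]],[[0.856,-0.684,0],[0,0,-0.584]],[[0.856,-0.684,0],[0,0,-0.584]]], "claw": 0.4, "squeeze": 40}}

```text
clock: 1.7
tcp_pos: [0.3708, -0.4034, 0.2503]
orientation: [2.54, 1.849, -0.001]
contact_force: [-0.7, -0.4, -0.4]
grip_width: 0.0513
gripper_force: 0.0
```

```bash
cat > go.py <<'E'
import sys
from h import *
from scipy.spatial.transform import Rotation as R
x,y,z,ang=map(float,sys.argv[1:5]);o=r.get_obs();A=R.from_rotvec(o['orientation'])
t=np.radians(ang);ty=np.array([np.cos(t),np.sin(t),0]);tz=np.array([0,0,-1.]);B=R.from_matrix(np.stack([np.cross(ty,tz),ty,tz],1))
s=A.inv().apply(np.array([x,y,z])-o['tcp_pos'])/.25;w=(A.inv()*B).as_rotvec()/(np.pi/2)
print('t',o['clock'],'tcp',np.round(o['tcp_pos'],4),'shift',np.round(s,3),'turn',np.round(w,3),'w',round(o['grip_width'],4),'F',np.round(o['contact_force'],1),'g',o['gripper_force'])
E
python3 go.py .5148 -.168 .09 -17.6
```

```text
t 1.7 tcp [ 0.3708 -0.4034  0.2503] shift [1.073 0.259 0.641] turn [-0.     0.    -0.003] w 0.0513 F [-0.7 -0.4 -0.4] g 0.0
```

Call:
{"api": "servo_tool", "payload": {"commands": [[[1.0,0.25,0.3],[0,0,0]],[[1.0,0.25,0.3],[0,0,0]],[[1.0,0.25,0.3],[0,0,0]],[[1.0,0.25,0.3],[0,0,0]],[[1.0,0.25,0.3],[0,0,0]],[[1.0,0.25,0.3],[0,0,0]],[[1.0,0.25,0.3],[0,0,0]],[[1.0,0.25,0.3],[0,0,0]],[[1.0,0.25,0.3],[0,0,0]]]}}

```text
clock: 2.6
tcp_pos: [0.5066, -0.1853, 0.1755]
orientation: [2.54, 1.848, -0.001]
contact_force: [0.0, -0.3, -0.0]
grip_width: 0.0508
gripper_force: 0.0
```

```bash
python3 go.py .5148 -.168 .06 -17.6;python3 go.py .5148 -.168 .0205 -17.6
```

```text
t 2.6 tcp [ 0.5066 -0.1853  0.1755] shift [0.077 0.01  0.462] turn [ 0.     0.001 -0.004] w 0.0508 F [ 0.  -0.3 -0. ] g 0.0
t 2.6 tcp [ 0.5066 -0.1853  0.1755] shift [0.077 0.01  0.62 ] turn [ 0.     0.001 -0.004] w 0.0508 F [ 0.  -0.3 -0. ] g 0.0
```

Call:
{"api": "servo_tool", "payload": {"commands": [[[0.077,0.01,0.2],[0,0,-0.004]],[[0.077,0.01,0.4],[0,0,-0.004]],[[0.077,0.01,0.5],[0,0,-0.004]],[[0.077,0.01,0.55],[0,0,-0.004]],[[0.077,0.01,0.58],[0,0,-0.004]],[[0.077,0.01,0.6],[0,0,-0.004]],[[0.077,0.01,0.612],[0,0,-0.004]],[[0.077,0.01,0.62],[0,0,-0.004]],[[0.077,0.01,0.62],[0,0,-0.004]],[[0.077,0.01,0.62],[0,0,-0.004]]]}}

```text
clock: 3.6
tcp_pos: [0.5159, -0.1653, 0.0209]
orientation: [2.53, 1.861, 0.001]
contact_force: [0.4, -0.2, 1.1]
grip_width: 0.0513
gripper_force: 0.0
```

Call:
{"api": "servo_tool", "payload": {"commands": [[[0,0,0],[0,0,0]],[[0,0,0],[0,0,0]],[[0,0,0],[0,0,0]],[[0,0,0],[0,0,0]],[[0,0,0],[0,0,0]],[[0,0,0],[0,0,0]],[[0,0,0],[0,0,0]],[[0,0,0],[0,0,0]]], "claw": 1}}

```text
clock: 4.4
tcp_pos: [0.5158, -0.1653, 0.0209]
orientation: [2.53, 1.861, 0.0]
contact_force: [-0.9, 0.1, 6.0]
grip_width: 0.0283
gripper_force: 39.3
```

Call:
{"api": "servo_tool", "payload": {"commands": [[[0,0,-0.02],[0,0,0]],[[0,0,-0.1],[0,0,0]],[[0,0,-0.25],[0,0,0]],[[0,0,-0.4],[0,0,0]],[[0,0,-0.4],[0,0,0]],[[0,0,-0.4],[0,0,0]],[[0,0,-0.4],[0,0,0]]]}}

```text
clock: 5.1
tcp_pos: [0.5146, -0.1652, 0.1194]
orientation: [-2.53, -1.861, 0.002]
contact_force: [-0.2, 0.3, -1.3]
grip_width: 0.0282
gripper_force: 39.6
```

```bash
python3 go.py .3946 -.2105 .12 -97.9
python3 - <<'E'
from h import *
a,_=r.grab_frame('scene');b,_=r.grab_frame('top')
cv2.imwrite('pics/g1.png',np.vstack([cv2.resize(x,(640,300),interpolation=cv2.INTER_CUBIC) for x in (a[120:280,200:440][:, :, ::-1],b[120:300,240:480][:,:,::-1])]))
E
```

```text
t 5.1 tcp [ 0.5146 -0.1652  0.1194] shift [-0.316 -0.404 -0.002] turn [-0.001  0.001  0.895] w 0.0282 F [-0.2  0.3 -1.3] g 39.62627291679382
```

View pics/g1.png

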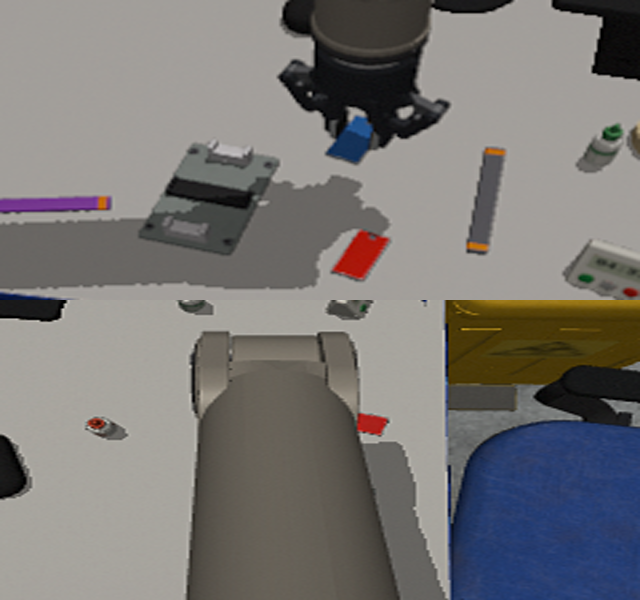

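The coupon is gripped and hangs between the fingers (scene crop (350,140)); the top view is blocked by the arm. Next I carry it over the pad.

Call:
{"api": "servo_tool", "payload": {"commands": [[[-0.31,-0.395,0],[0,0,0.895]],[[-0.31,-0.395,0],[0,0,0.895]],[[-0.31,-0.395,0],[0,0,0.895]],[[-0.31,-0.395,0],[0,0,0.895]],[[-0.31,-0.395,0],[0,0,0.895]],[[-0.31,-0.395,0],[0,0,0.895]],[[-0.31,-0.395,0],[0,0,0.895]],[[-0.31,-0.395,0],[0,0,0.895]],[[-0.31,-0.395,0],[0,0,0.895]],[[-0.31,-0.395,0],[0,0,0.895]],[[-0.31,-0.395,0],[0,0,0.895]],[[-0.31,-0.395,0],[0,0,0.895]],[[-0.31,-0.395,0],[0,0,0.895]],[[-0.31,-0.395,0],[0,0,0.895]],[[-0.31,-0.395,0],[0,0,0.895]]]}}

```text
clock: 6.7
tcp_pos: [0.3981, -0.2099, 0.1203]
orientation: [-3.134, 0.215, -0.0]
contact_force: [0.4, -0.4, -1.3]
grip_width: 0.0283
gripper_force: 39.7
```

```bash
python3 go.py .3975 -.2109 .07 -97.9
python3 - <<'E'
from h import *
np.set_printoptions(precision=4,suppress=True)
a,D=r.grab_frame('scene');C=cloud('scene',D);h=cv2.cvtColor(a,cv2.COLOR_RGB2HSV).astype(int)
m=(h[...,1]>110)&(h[...,0]>95)&(h[...,0]<125)&(C[...,2]>.03)&(C[...,2]<.2)&(abs(C[...,0]-.4)<.08)&(abs(C[...,1]+.21)<.08)
p=C[m];print(len(p),p.mean(0));c=p-np.median(p,0);w=abs(c).max(1)<.05;q=p[w]
th=np.radians(-7.9);e=np.array([np.cos(th),np.sin(th)]);f=np.array([-e[1],e[0]]);d=q[:,:2]-r.get_obs()['tcp_pos'][:2]
X=d@e;Y=d@f;k=np.linalg.lstsq(np.stack([X,Y,np.ones_like(X)],1),q[:,2],rcond=None)[0];print('slope x,y,z0',k,'X',np.percentile(X,[1,50,99]),'Y',np.percentile(Y,[1,50,99]))
v,u=np.nonzero(m);cv2.imwrite('pics/g2.png',cv2.resize(a[160:270,210:350][:,:,::-1],None,fx=5,fy=5,interpolation=cv2.INTER_CUBIC))
E
```

```text
t 6.7 tcp [ 0.3981 -0.2099  0.1203] shift [-0.002  0.004  0.201] turn [-0. -0.  0.] w 0.0283 F [ 0.4 -0.4 -1.3] g 39.68529403209686
125 [ 0.4125 -0.2139  0.1116]
slope x,y,z0 [-0.4583 -0.6448  0.1157] X [-0.0036  0.0148  0.0276] Y [-0.02    0.0007  0.0137]
```

View pics/g2.png

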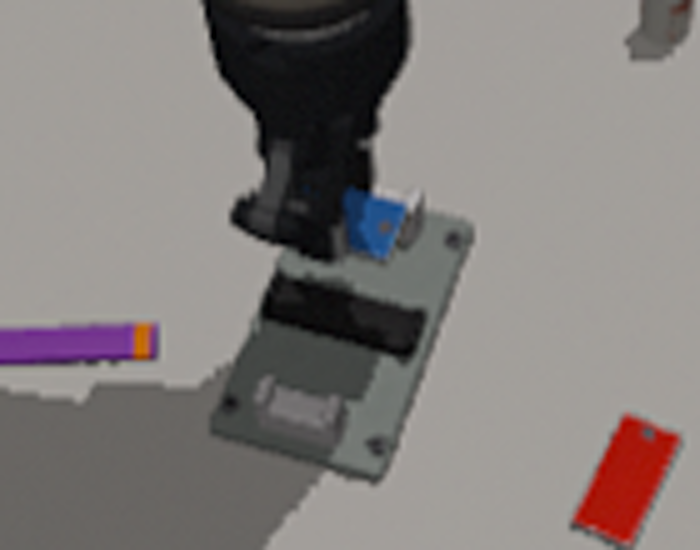

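Run:
```python
from h import *
np.set_printoptions(precision=4,suppress=True)
tcp=r.get_obs()['tcp_pos'];th=np.radians(-7.9);e=np.array([np.cos(th),np.sin(th)]);f=np.array([-e[1],e[0]])
a,D=r.grab_frame('scene');C=cloud('scene',D);h=cv2.cvtColor(a,cv2.COLOR_RGB2HSV).astype(int)
m=(h[...,1]>110)&(h[...,0]>95)&(h[...,0]<125)&(C[...,2]>.03)&(C[...,2]<.2)&(abs(C[...,0]-.4)<.08)&(abs(C[...,1]+.21)<.08)
for n in (0,1,2):
    k=cv2.erode(m.astype(np.uint8),np.ones((3,3)),iterations=n)>0;q=C[k];d=q[:,:2]-tcp[:2];X=d@e;Y=d@f
    A=np.stack([X,Y,np.ones_like(X)],1);kk=np.linalg.lstsq(A,q[:,2],rcond=None)[0];rr=q[:,2]-A@kk;g=abs(rr)<.004
    if g.sum()>6: kk=np.linalg.lstsq(A[g],q[g,2],rcond=None)[0]
    print(n,len(q),kk,g.sum(),np.std(rr))
v0,v1,u0,u1=np.r_[np.nonzero(m.any(1))[0][[0,-1]],np.nonzero(m.any(0))[0][[0,-1]]];print(v0,v1,u0,u1)
for v in range(v0,v1+1):print(' '.join('%4d'%(C[v,u,2]*1000) if m[v,u] else '   .' for u in range(u0,u1+1)))
```

```text
0 123 [-0.7318 -0.8978  0.1201] 44 0.010534412779452343
1 57 [-0.0911 -0.0042  0.108 ] 57 0.0011601222512081196
2 17 [-0.3395 -0.2363  0.1114] 17 0.0010196856038404481
183 210 261 290
 198    .    .    .    .    .    .    .    .    .    .    .    .    .    .    .    .    .    .    .    .    .    .    .    .    .    .    .    .    .
   .    .    .    .    .    .    .    .    .    .    .    .    .    .    .    .    .    .    .    .    .    .    .    .    .    .    .    .    .    .
   .    .    .    .    .    .    .    .    .    .    .    .    .    .    .    .    .    .    .    .    .    .    .    .    .    .    .    .    .    .
   .    .    .    .    .    .    .    .    .    .    .    .    .    .    .    .    .    .    .    .    .    .    .    .    .    .    .    .    .    .
   .    .    .    .    .    .    .    .    .    .    .    .    .    .    .    .    .    .    .    .    .    .    .    .    .    .    .    .    .    .
   .    .    .    .    .    .    .    .    .    .    .    .    .    .    .    .    .    .    .    .    .    .    .    .    .    .    .    .    .    .
   .    .    .  
[... 2583 characters left out ...]
    .    .    .    .    .    .    .    .  118  106  106  109  104  107  107    .  105  106    .    .
   .    .    .    .    .    .    .    .    .    .    .    .    .    .    .    .    .    .    .  105  105  107  108  106  108  106  106  106    .    .
   .    .    .    .    .  169    .    .    .    .    .    .    .    .    .    .    .    .    .  107  106  104  106  104  105  104  105  105    .    .
   .    .    .    .    .    .    .    .    .    .    .    .    .    .    .    .    .    .    .    .  105  105  107  102  106  108  107    .    .    .
   .    .    .    .    .    .    .    .    .    .    .    .    .    .    .    .    .    .    .    .    .    .  105  106  108  106  107    .    .    .
```

The coupon hangs level, its underside 20.8 mm below the TCP and its far end where expected, so I lower it.

Call:
{"api": "servo_tool", "payload": {"commands": [[[-0.002,0.004,0.1],[0,0,0]],[[-0.002,0.004,0.2],[0,0,0]],[[-0.002,0.004,0.25],[0,0,0]],[[-0.002,0.004,0.28],[0,0,0]],[[-0.002,0.004,0.295],[0,0,0]],[[-0.002,0.004,0.305],[0,0,0]],[[-0.002,0.004,0.31],[0,0,0]],[[-0.002,0.004,0.31],[0,0,0]],[[-0.002,0.004,0.31],[0,0,0]]]}}

```text
clock: 7.7
tcp_pos: [0.3978, -0.2109, 0.0432]
orientation: [3.134, -0.216, 0.001]
contact_force: [-0.2, 0.4, -0.6]
grip_width: 0.0284
gripper_force: 39.7
```

```bash
python3 go.py .3975 -.2109 .0407 -97.9
```

```text
t 7.7 tcp [ 0.3978 -0.2109  0.0432] shift [-0.001  0.     0.01 ] turn [ 0.    -0.001  0.   ] w 0.0284 F [-0.2  0.4 -0.6] g 39.68636155128479
```

Call:
{"api": "servo_tool", "payload": {"commands": [[[-0.001,0,0.003],[0,0,0]],[[-0.001,0,0.006],[0,0,0]],[[-0.001,0,0.008],[0,0,0]],[[-0.001,0,0.01],[0,0,0]],[[-0.001,0,0.01],[0,0,0]],[[-0.001,0,0.01],[0,0,0]]]}}

```text
clock: 8.3
tcp_pos: [0.3973, -0.2107, 0.0408]
orientation: [3.134, -0.216, 0.0]
contact_force: [-2.0, 1.0, 7.6]
grip_width: 0.0282
gripper_force: 40.7
```

Contact force is 7.6 N upward, so the coupon is on the pad. I open partly (to about 47 mm, because the posts are close) and then retreat.

Call:
{"api": "servo_tool", "payload": {"commands": [[[0,0,0],[0,0,0]],[[0,0,0],[0,0,0]],[[0,0,0],[0,0,0]],[[0,0,0],[0,0,0]],[[0,0,0],[0,0,0]],[[0,0,0],[0,0,0]]], "claw": 0.45}}

```text
clock: 8.9
tcp_pos: [0.3973, -0.2107, 0.0403]
orientation: [-3.134, 0.216, 0.0]
contact_force: [-0.1, 0.4, 0.6]
grip_width: 0.0466
gripper_force: 0.0
```

Call:
{"api": "servo_tool", "payload": {"commands": [[[0,0,-0.05],[0,0,0]],[[0,0,-0.15],[0,0,0]],[[0,0,-0.3],[0,0,0]],[[0,0,-0.45],[0,0,0]],[[0,0,-0.5],[0,0,0]],[[0,0,-0.5],[0,0,0]],[[0,0,-0.5],[0,0,0]]]}}

```text
clock: 9.6
tcp_pos: [0.3969, -0.2106, 0.1648]
orientation: [-3.134, 0.216, 0.001]
contact_force: [-0.5, 0.2, -0.7]
grip_width: 0.047
gripper_force: 0.0
```

```bash
python3 go.py .6323 -.1732 .12 -2
```

```text
t 9.6 tcp [ 0.3969 -0.2106  0.1648] shift [ 0.912 -0.277  0.179] turn [-0.     0.    -1.065] w 0.047 F [-0.5  0.2 -0.7] g 0.0
```

Call:
{"api": "servo_tool", "payload": {"commands": [[[0.91,-0.277,0.0],[0,0,-1.0]],[[0.91,-0.277,0.0],[0,0,-1.0]],[[0.91,-0.277,0.0],[0,0,-1.0]],[[0.91,-0.277,0.0],[0,0,-1.0]],[[0.91,-0.277,0.0],[0,0,-1.0]],[[0.91,-0.277,0.0],[0,0,-1.0]],[[0.91,-0.277,0.0],[0,0,-1.0]],[[0.91,-0.277,0.0],[0,0,-1.0]],[[0.91,-0.277,0.1],[0,0,-1.0]],[[0.91,-0.277,0.18],[0,0,-1.0]],[[0.91,-0.277,0.18],[0,0,-1.0]],[[0.91,-0.277,0.18],[0,0,-1.0]],[[0.91,-0.277,0.18],[0,0,-1.0]],[[0.91,-0.277,0.18],[0,0,-1.0]]]}}

```text
clock: 11.0
tcp_pos: [0.6322, -0.1731, 0.12]
orientation: [-2.37, -2.062, -0.0]
contact_force: [0.0, 0.9, 0.7]
grip_width: 0.0472
gripper_force: 0.0
```

```bash
python3 go.py .6323 -.1732 .0205 -2
python3 - <<'E'
from h import *
np.set_printoptions(precision=4,suppress=True)
a,D=r.grab_frame('scene');h=cv2.cvtColor(a,cv2.COLOR_RGB2HSV).astype(int);C=cloud('scene',D)
m=(h[...,1]>110)&(h[...,0]>95)&(h[...,0]<125)&(abs(C[...,0]-.395)<.05)&(abs(C[...,1]+.21)<.05)
v,u=np.nonzero(m);W=np.array([onz('scene',p,.026)[:2] for p in zip(u,v)]);print(len(u),W.mean(0),cv2.minAreaRect((W*1000).astype(np.float32)),'z',np.median(C[m][:,2]))
cv2.imwrite('pics/g3.png',cv2.resize(a[140:280,220:440][:,:,::-1],None,fx=3.6,fy=3.6,interpolation=cv2.INTER_CUBIC))
E
```

```text
t 11.0 tcp [ 0.6322 -0.1731  0.12  ] shift [-0.     0.001  0.398] turn [-0.    -0.    -0.066] w 0.0472 F [0.  0.9 0.7] g 0.0
265 [ 0.3953 -0.2108] ((394.9609680175781, -210.98397827148438), (28.28639030456543, 60.22090148925781), 81.96561431884766) z 0.027207992215777743
```

View pics/g3.png

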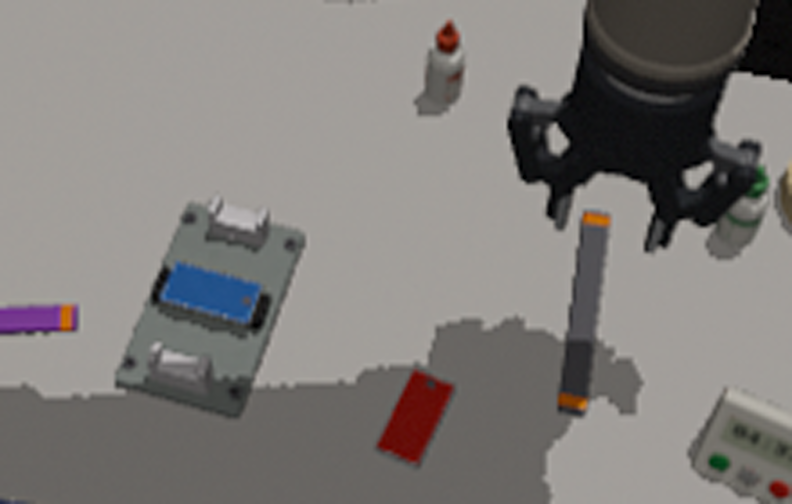

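Crop: the blue coupon lies flat between the lips (212,293), with red untouched at (415,417). I'll check the green bottle's clearance before lowering.

Run:
```python
from h import *
np.set_printoptions(precision=4,suppress=True)
im=np.load('sceneim.npy');D=np.load('scene.npy');C=cloud('scene',D)
s=C[180:215,412:440].reshape(-1,3)
for lo,hi in((.012,.03),(.03,.05),(.05,.07),(.07,.095)):
    q=s[(s[:,2]>lo)&(s[:,2]<hi)];print(lo,len(q),q.min(0),q.max(0))
```

```text
0.012 69 [ 0.7161 -0.1123  0.0122] [ 0.7627 -0.0522  0.0299]
0.03 72 [ 0.7159 -0.111   0.0301] [ 0.7412 -0.0891  0.0499]
0.05 60 [ 0.7189 -0.1101  0.0501] [ 0.7372 -0.094   0.0698]
0.07 19 [ 0.7233 -0.1046  0.0702] [ 0.7322 -0.0962  0.083 ]
```

Call:
{"api": "servo_tool", "payload": {"commands": [[[0,0.001,0.15],[0,0,-0.066]],[[0,0.001,0.25],[0,0,-0.066]],[[0,0.001,0.32],[0,0,-0.066]],[[0,0.001,0.36],[0,0,-0.066]],[[0,0.001,0.38],[0,0,-0.066]],[[0,0.001,0.392],[0,0,-0.066]],[[0,0.001,0.398],[0,0,-0.066]],[[0,0.001,0.398],[0,0,-0.066]],[[0,0.001,0.398],[0,0,-0.066]]]}}

```text
clock: 11.95
tcp_pos: [0.6328, -0.1734, 0.0215]
orientation: [2.258, 2.183, 0.001]
contact_force: [-0.1, -0.2, 0.1]
grip_width: 0.0469
gripper_force: 0.0
```

Call:
{"api": "servo_tool", "payload": {"commands": [[[0,0,0],[0,0,0]],[[0,0,0],[0,0,0]],[[0,0,0],[0,0,0]],[[0,0,0],[0,0,0]],[[0,0,0],[0,0,0]],[[0,0,0],[0,0,0]],[[0,0,0],[0,0,0]],[[0,0,0],[0,0,0]],[[0,0,0],[0,0,0]]], "claw": 1, "squeeze": 60}}

```text
clock: 12.85
tcp_pos: [0.6326, -0.1734, 0.0214]
orientation: [2.258, 2.183, 0.0]
contact_force: [-1.3, 1.0, 6.2]
grip_width: 0.0151
gripper_force: 58.7
```

Call:
{"api": "servo_tool", "payload": {"commands": [[[0,0,-0.02],[0,0,0]],[[0,0,-0.1],[0,0,0]],[[0,0,-0.25],[0,0,0]],[[0,0,-0.4],[0,0,0]],[[0,0,-0.4],[0,0,0]],[[0,0,-0.4],[0,0,0]]]}}

```text
clock: 13.45
tcp_pos: [0.6327, -0.1735, 0.1216]
orientation: [2.258, 2.183, 0.001]
contact_force: [-0.7, 0.6, -0.7]
grip_width: 0.0152
gripper_force: 58.7
```

```bash
python3 go.py .3946 -.2105 .12 -7.9
python3 - <<'E'
from h import *
a,D=r.grab_frame('scene');np.save('barD.npy',D)
cv2.imwrite('pics/g4.png',cv2.resize(a[130:290,330:450][:,:,::-1],None,fx=3.7,fy=3.7,interpolation=cv2.INTER_CUBIC))
E
```

```text
t 13.45 tcp [ 0.6327 -0.1735  0.1216] shift [-0.18  -0.947  0.005] turn [0.001 0.    0.066] w 0.0152 F [-0.7  0.6 -0.7] g 58.74685764312744
```

View pics/g4.png

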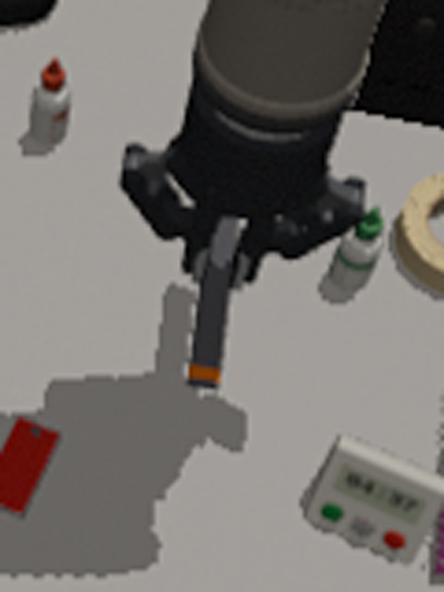

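The bar is held; its near orange end is at (205,375) in the crop. Both bottles are clear. Now I carry it over.

Call:
{"api": "servo_tool", "payload": {"commands": [[[-0.18,-0.947,0],[0,0,0.066]],[[-0.18,-0.947,0],[0,0,0.066]],[[-0.18,-0.947,0],[0,0,0.066]],[[-0.18,-0.947,0],[0,0,0.066]],[[-0.18,-0.947,0],[0,0,0.066]],[[-0.18,-0.947,0],[0,0,0.066]],[[-0.18,-0.947,0],[0,0,0.066]],[[-0.18,-0.947,0],[0,0,0.066]],[[-0.18,-0.947,0],[0,0,0.066]],[[-0.18,-0.947,0],[0,0,0.066]],[[-0.18,-0.947,0],[0,0,0.066]]]}}

```text
clock: 14.6
tcp_pos: [0.3948, -0.21, 0.1206]
orientation: [-2.368, -2.064, -0.0]
contact_force: [0.5, -0.1, -1.4]
grip_width: 0.0152
gripper_force: 58.9
```

```bash
python3 go.py .3946 -.2105 .06 -7.9
python3 - <<'E'
from h import *
np.set_printoptions(precision=4,suppress=True)
a,D=r.grab_frame('scene');C=cloud('scene',D);tcp=r.get_obs()['tcp_pos'];th=np.radians(-7.9);e=np.array([np.cos(th),np.sin(th)]);f=np.array([-e[1],e[0]])
h=cv2.cvtColor(a,cv2.COLOR_RGB2HSV).astype(int);d=C[...,:2]-tcp[:2];X=d@e;Y=d@f
m=(abs(X)<.02)&(abs(Y)<.09)&(abs(C[...,2]-.105)<.012);m&=(abs(Y)>.03)
m=cv2.erode(m.astype(np.uint8),np.ones((2,2)))>0
for s in(-1,1):
    k=m&(Y*s>0)
    if k.sum(): print(s,k.sum(),'Y',Y[k].min(),Y[k].max(),'Xmean',X[k].mean(),np.polyfit(Y[k],X[k],1),'z fit',np.polyfit(Y[k],C[k][:,2],1),C[k][:,2].mean())
o=m&(h[...,1]>130)&(h[...,0]<25);print('orange',o.sum(),Y[o].mean(),X[o].mean(),C[o].mean(0))
cv2.imwrite('pics/g5.png',cv2.resize(a[150:280,200:340][:,:,::-1],None,fx=4,fy=4,interpolation=cv2.INTER_CUBIC))
E
```

```text
t 14.6 tcp [ 0.3948 -0.21    0.1206] shift [-0.002 -0.001  0.243] turn [ 0.    -0.     0.001] w 0.0152 F [ 0.5 -0.1 -1.4] g 58.91927897930145
-1 137 Y -0.07393696246678236 -0.0328349965343937 Xmean 0.0031168056095393563 [0.0087 0.0036] z fit [-0.0046  0.1057] 0.10594690466050435
orange 30 -0.06779314633305232 0.0033931271462747394 [ 0.3887 -0.2777  0.1065]
```

View pics/g5.png

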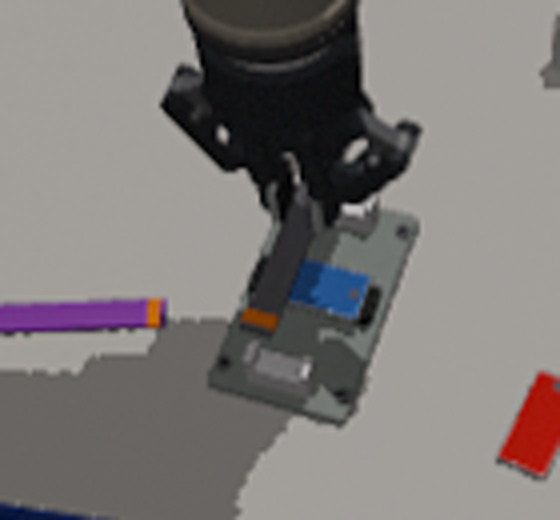

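The bar is level and square to the posts, with its near end at Y = -74 mm as expected. Lowering into the forks.

Call:
{"api": "servo_tool", "payload": {"commands": [[[-0.002,-0.004,0.1],[0,0,0]],[[-0.002,-0.004,0.17],[0,0,0]],[[-0.002,-0.004,0.2],[0,0,0]],[[-0.002,-0.004,0.22],[0,0,0]],[[-0.002,-0.004,0.235],[0,0,0]],[[-0.002,-0.004,0.245],[0,0,0]],[[-0.002,-0.004,0.255],[0,0,0]],[[-0.002,-0.004,0.26],[0,0,0]],[[-0.002,-0.004,0.26],[0,0,0]]]}}

```text
clock: 15.55
tcp_pos: [0.3932, -0.2107, 0.0559]
orientation: [2.369, 2.064, 0.0]
contact_force: [0.2, -0.2, 0.3]
grip_width: 0.015
gripper_force: 58.9
```

```bash
python3 go.py .3938 -.2105 .0502 -7.9
```

```text
t 15.55 tcp [ 0.3932 -0.2107  0.0559] shift [0.001 0.002 0.023] turn [0. 0. 0.] w 0.015 F [ 0.2 -0.2  0.3] g 58.92386734485626
```

Call:
{"api": "servo_tool", "payload": {"commands": [[[0.001,0.002,0.006],[0,0,0]],[[0.001,0.002,0.012],[0,0,0]],[[0.001,0.002,0.017],[0,0,0]],[[0.001,0.002,0.02],[0,0,0]],[[0.001,0.002,0.023],[0,0,0]],[[0.001,0.002,0.023],[0,0,0]],[[0.001,0.002,0.023],[0,0,0]]]}}

```text
clock: 16.25
tcp_pos: [0.3937, -0.2105, 0.0503]
orientation: [2.369, 2.064, -0.0]
contact_force: [-1.9, 1.2, 5.1]
grip_width: 0.0148
gripper_force: 59.7
```

Contact (5 N) at the expected height, so I release and retreat.

Call:
{"api": "servo_tool", "payload": {"commands": [[[0,0,0],[0,0,0]],[[0,0,0],[0,0,0]],[[0,0,0],[0,0,0]],[[0,0,0],[0,0,0]],[[0,0,0],[0,0,0]],[[0,0,0],[0,0,0]]], "claw": 0.55}}

```text
clock: 16.85
tcp_pos: [0.3937, -0.2105, 0.05]
orientation: [2.369, 2.064, 0.0]
contact_force: [-0.7, -0.6, -0.0]
grip_width: 0.0385
gripper_force: 0.0
```

Call:
{"api": "servo_tool", "payload": {"commands": [[[0,0,-0.05],[0,0,0]],[[0,0,-0.15],[0,0,0]],[[0,0,-0.3],[0,0,0]],[[0,0,-0.45],[0,0,0]],[[0,0.2,-0.6],[0,0,0]],[[0,0.4,-0.6],[0,0,0]],[[0,0.6,-0.6],[0,0,0]],[[0,0.8,-0.6],[0,0,0]],[[0,0.8,-0.6],[0,0,0]],[[0,0.8,-0.6],[0,0,0]]]}}

```text
clock: 17.85
tcp_pos: [0.593, -0.2373, 0.2003]
orientation: [-2.367, -2.065, -0.002]
contact_force: [0.5, 0.2, -0.6]
grip_width: 0.0382
gripper_force: 0.0
```

Run:
```python
from h import *
np.set_printoptions(precision=4,suppress=True)
a,D=r.grab_frame('scene');C=cloud('scene',D);th=np.radians(-7.9);e=np.array([np.cos(th),np.sin(th)]);f=np.array([-e[1],e[0]])
h=cv2.cvtColor(a,cv2.COLOR_RGB2HSV).astype(int);d=C[...,:2]-np.array([.3956,-.2105]);X=d@e;Y=d@f
o=(h[...,1]>130)&(h[...,0]<25)&(abs(X)<.03)&(abs(Y)<.1)
for s in(-1,1):
    k=o&(Y*s>0);print(s,k.sum(),'Y',Y[k].mean(),Y[k].min(),Y[k].max(),'X',X[k].mean(),'z',np.median(C[k][:,2]))
b=(h[...,1]>110)&(h[...,0]>95)&(h[...,0]<125)&(abs(X)<.05)&(abs(Y)<.03);print('blue',b.sum(),X[b].min(),X[b].max(),Y[b].min(),Y[b].max(),np.median(C[b][:,2]));print(r.get_obs()['clock'])
cv2.imwrite('pics/g6.png',cv2.resize(a[170:270,220:340][:,:,::-1],None,fx=5,fy=5,interpolation=cv2.INTER_CUBIC))
```

```text
-1 30 Y -0.06811641276835995 -0.07207434920554201 -0.06370445706852101 X -0.0002346479708843916 z 0.03618267643306733
1 21 Y 0.06708440740106691 0.06302860130523817 0.07208730433088882 X -0.0008879043554750553 z 0.03638174907717129
blue 181 -0.03282826209689829 0.03036511247115689 -0.015525220187701645 0.012997106645279217 0.027262081771402658
17.9
```

View pics/g6.png

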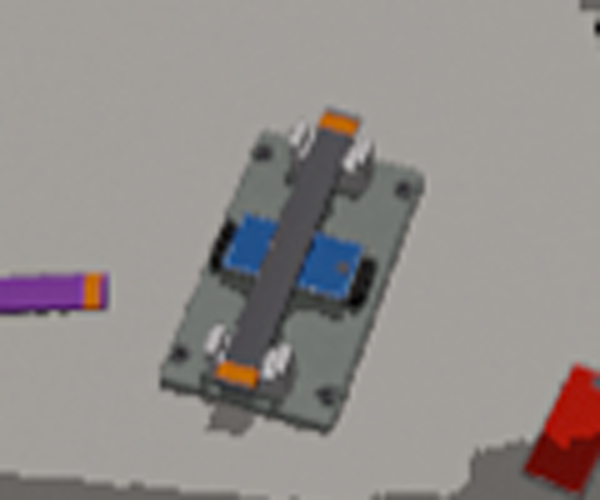

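The crop shows the bar seated in both forks (ends at (338,122) and (237,375)), and level, centred within about 1 mm. The coupon lies flat beneath it. Handing in.

```bash
python3 -c "
from bench import r
print(r.hand_in())"
```

```text
the job is handed in; nothing more can be done
None
```

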